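Roll the pillar candle into its trimming cradle

TASK

Roll the candle that lies on the bench along by its side, up the short ramp of the wooden V cradle and over the ramp's edge, so that it comes to rest seated in the V with its whole length between the cradle's two ends. Push it with the fingers only and make it really roll, not skid all the way; never pick it up, lift it or stand it on end. Leave the cup, the tape roll and the standing candle alone, and finish with the hand clear.

Things in the scene. Friction and masses are not known exactly. Their poses are not given: they have to be found in the camera images.
- candle: Plain green wax candle lying before the cradle's ramp: cylinder 60 mm diameter, 140 mm long, 0.25-0.5 kg. Origin: cylinder's centre, 30 mm above the bench; x along its length, y and z turn as it rolls (z starts up). Starts 0.13-0.15 m short of the seat, within 0.15 rad of parallel to the V. Rolls freely. Pushed from behind below mid-height by slanted fingers it rolls; upright ones may make it skid.
- cradle: Plywood V cradle screwed to the bench (never moves). Origin on the bench under the middle of the seated candle; x (level) is the direction in which the candle is rolled in, y runs along the V, z up. 190 mm long in y (-95 to +95 mm), open at both ends. A ramp rises from the bench at x = -90 mm to the crest; beyond the V a flat rail 34 mm high reaches from x = +41 to +71 mm.
- crest (a point): Middle of the ramp's upper edge, at x = -18 mm, 7.8 mm above the bench in the cradle's frame. From it the V's near face falls at 30 degrees to a narrow flat gap at bench level; the far face rises from there at 50 degrees to the rail's edge, 34 mm high. Axes parallel to the cradle's.
- seat (a point): Where the centre of the candle is when it is seated: 32 mm above the cradle's origin, midway along the V. Axes parallel to the cradle's.
- cup: Bystander: white plastic cup, 72 mm across at the rim, 90 mm high, standing beside the cradle's +y end. Origin at the centre of its underside.
- tape: Bystander: roll of cream masking tape lying flat, 80 mm outside diameter, 45 mm high, beside the rolling path on the cradle's -y side. Origin at the centre of its underside.
- stub: Bystander: a second, shorter green candle standing upright beside the cradle's -y end, 64 mm in diameter, 75 mm high. Origin at the centre of its underside.
Mind the look-alikes: they are no part of the job. Leave any yellow look-alike of the candle alone.

How it is judged:
By the outcome, as a careful person would: the job done as asked, in the order asked, and still so for the second after the job is handed in, with the robot touching nothing.
It also fails if it takes over 35 s, if anything falls off the work surface, if the arm or the gripper's body presses on something with over 40 N, if the wrist force passes 120 N, or if a joint passes its speed limit or range.

ROBOT

A 6-joint arm with a two-finger parallel gripper is mounted at the origin on the work surface. World frame = base frame: x ahead of the robot, y to its left, z up, the work surface at z = 0. Lengths are in mm, angles in rad, forces in N, time in s.
With the tool pointing down it reaches from about 250 to 800 mm from the base axis. Payload 8.5 kg.
Tool frame: the origin (TCP) lies at the very end of the fingers, on their centre line; the grasp point (between the pads) lies 19 mm behind it; z points along the fingers, y is the line along which they close (so a half turn about z gives the same grasp; the last joint's range is limited). The gripper opens to 85 mm and grips with 20 to 120 N. Pads are 22 mm wide; open, the fingers measure 114 mm over their backs; the gripper's body (76 mm by 85 mm) begins 54 mm behind the grasp point. The pads swing forward as they close: fully open they stand 13 mm farther back than shut.
Start: joints at [1.298, 0.238, -0.013, 1.319, 0, 1.571], TCP at [141.436, 505.544, 231.276] pointing down, gripper open.
Joint ranges: [-2.66, 2.66], [-1.03, 1.9], [-1.14, 1.46], [-1.82, 2.27], [-1.45, 1.34], [-3.14, 3.14]. Speed limits (rad/s): [2.22, 2.22, 2.79, 3.14, 3.14, 3.14].

INTERFACE

Orientations are given as a 3x3 rotation matrix whose columns are the frame's x, y, z axes.
In Python, from plant import state, snapshot, job_done gives the robot as it stands.
- The arm moves only by the tool move_arm, never from a script. Its argument "steps" is a list of rows, each an object of numbers: "hand": the opening, from 0 (shut) to 1 (fully open); "dx", "dy", "dz": the shift along the tool's x, y, z scaled (see below); "yaw": the turn about the tool's z scaled (see below). A call has exactly 5 rows; each row is the pose to reach, as a shift and turn from the pose commanded when the call began, along the tool's axes at that moment; what a row does not reach only later rows make up. The controller multiplies each number of a shift by 400 mm and each number of a turn by 45 degrees. A row lasts 1/8 s, in which the tool goes at most 62.5 mm and 10.7 degrees, less where a joint would pass 70% of its speed; a pose out of reach is approached as far as the arm can. A call with a number of a shift or a turn outside -1 to 1 is refused whole. A call with a gripper value outside its range is refused whole. The fingers move at their own pace and stop on an object; "squeeze" is the grip in N (left out, the last holds). Time passes only in rows, so rows that repeat a pose let the fingers close, or fill a call up. It gives the time, the measured TCP pose, the force, the opening and the grip force at its end, in the units of the state.
- state(): the state, without advancing time (a new reading comes with each control period).
- snapshot(name): name is "scene" or "top"; returns a dict with "color" (400x640x3 uint8, blue, green, red), "z_map" (400x640 float32, mm along the optical axis (not along the pixel's ray), 0 where there is no reading), "K" (3x3 intrinsics, pixels), "xyz" and "orientation" of the camera in the world. Camera axes: x right, y down, z forward; pixel columns grow to the right and rows downward; lengths in mm; the calibration is good to about 2 mm. A picture is of the moment at which its call begins.
- job_done(): hands the job in; it is judged then, once.
The state is a dict: "time_s": time; "joints": joint angles; "joint_velocities": joint speeds; "tau": joint torques, N m; "position": TCP position; "orientation": TCP orientation; "ft_force": force on the tool from outside, world axes, zero at the start; "torque": the same for the moment, N m; "finger_gap": finger opening in mm; "finger_force": force on a finger pad.
Only numpy, scipy, OpenCV 4.12 (cv2) and the standard library are available. Lean on these libraries where they do the work, as an engineer would, in place of code of your own. Each camera call takes 0.05 s, during which the arm holds its last target. There are 200 camera calls.

## Working session

There is one attempt and no reset: what is moved stays moved. The work goes in short steps, Python scripts to look and compute and a tool call to move; the robot and the scene stay as the last step left them, time stands still between calls to the robot, and variables do not carry over. Pictures are saved under pics/ and viewed, at most 10 in all, crops included, and the job is handed in when it is done.

Besides the shell and the picture viewer there is one more tool, called after ">>>" by a JSON object that holds its "name" and its "arguments", one argument or row to a line. move_arm: Moves the arm, as the interface text tells. Its arguments: {"type":"object","properties":{"steps":{"type":"array"},"squeeze":{"type":"number"}},"required":["steps"]}

```bash
mkdir -p pics; python3 - <<'E'
from plant import state,snapshot
import cv2,numpy as np
s=state();print(s['time_s'],s['position'],s['orientation'],s['finger_gap'])
for n in('scene','top'):
    d=snapshot(n);cv2.imwrite(f'pics/{n}0.png',d['color']);np.savez(f'{n}0.npz',**d);print(n,d['K'],d['xyz'],d['orientation'])
E
```

```text
0.0 [141.32709249 505.18935403 230.66983816] [[-9.63021850e-01  2.69422997e-01 -4.06529323e-04]
 [ 2.69423303e-01  9.63020836e-01 -1.39720919e-03]
 [ 1.50559210e-05 -1.45507145e-03 -9.99998941e-01]] 85.6005218368013
scene [[427.93743608   0.         315.3922177 ]
 [  0.         427.93743608 195.17803471]
 [  0.           0.           1.        ]] [ 956.80216357 -407.96242042  697.96327185] [[ 0.78412761  0.44266181 -0.43496484]
 [ 0.62034442 -0.57917108  0.52889853]
 [-0.01779588 -0.68455196 -0.72874682]]
top [[424.78415049   0.         320.8064944 ]
 [  0.         424.78415049 204.88983701]
 [  0.           0.           1.        ]] [396.3158151   77.14980989 937.10850942] [[-0.01078766 -0.97488374  0.22245294]
 [-0.99993548  0.01130912  0.00107039]
 [-0.00355925 -0.22242704 -0.97494284]]
```

View pics/scene0.png

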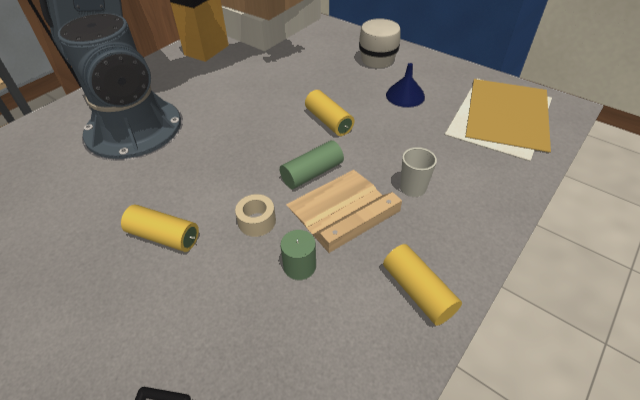

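View pics/top0.png

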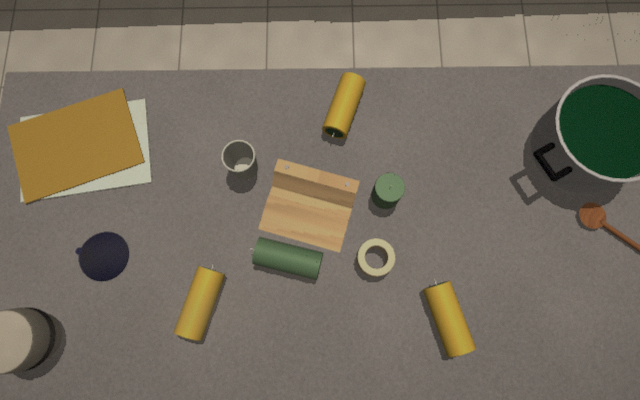

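The scene view shows the candle at (312,164), the cradle at (345,208), the tape at (255,215), the stub at (298,254) and the cup at (417,172). In the top view they are at (287,258), (310,205), (377,258), (389,190) and (239,157). The yellow look-alikes are separate. Next I measure.

```bash
cat > h.py <<'E'
import cv2,numpy as np
def pts(d):
    v,u=np.mgrid[:400,:640];z=d['z_map'];K=d['K']
    p=np.stack([(u-K[0,2])/K[0,0]*z,(v-K[1,2])/K[1,1]*z,z],-1)
    return p@d['orientation'].T+d['xyz']
def blob(d,lo,hi,u,v):
    hsv=cv2.cvtColor(d['color'],cv2.COLOR_BGR2HSV)
    m=cv2.morphologyEx(cv2.inRange(hsv,lo,hi),cv2.MORPH_OPEN,np.ones((3,3)))
    n,l=cv2.connectedComponents(m)
    return l==l[v,u] if l[v,u] else l<0
def plane(d,uv,h):
    K=d['K'];r=np.c_[(uv-K[[0,1],[2,2]])/K[0,0],np.ones(len(uv))]@d['orientation'].T
    return d['xyz']+r*((h-d['xyz'][2])/r[:,2])[:,None]
GREEN=((45,40,20),(85,255,200))
WOOD=((8,70,60),(24,180,255))
def cyl(d,u,v):
    "axis of the lying candle from its upper depth points"
    m=cv2.erode(blob(d,*GREEN,u,v).astype(np.uint8),np.ones((3,3)))>0
    m&=d['z_map']>0
    p=pts(d)[m]
    c,w,a=cv2.minAreaRect(p[:,:2].astype(np.float32))
    box=cv2.boxPoints((c,w,a));e=box[1]-box[0],box[2]-box[1];e=max(e,key=np.linalg.norm);e=e/np.linalg.norm(e)
    top=np.percentile(p[:,2],98)
    return np.array(c),w,e*np.sign(e[1]),top,p
E
python3 - <<'E'
from h import *
for n,cu,wu in(('scene',(312,164),(330,200)),('top',(287,258),(310,225))):
    d=dict(np.load(n+'0.npz'))
    c,w,e,t,p=cyl(d,*cu);print(n,'candle',c,w,e,t,len(p),p[p[:,2]>t-4].mean(0))
    P=pts(d)
    m=blob(d,*WOOD,*wu)&(d['z_map']>0);q=P[m];r=cv2.minAreaRect(q[:,:2].astype(np.float32))
    print('wood',m.sum(),r,cv2.boxPoints(r).round(1).tolist(),np.percentile(q[:,2],[2,50,98]))
    rail=q[q[:,2]>30];r=cv2.minAreaRect(rail[:,:2].astype(np.float32));print('rail',len(rail),r,rail.mean(0))
    for nm,u in dict(scene=dict(tape=(255,201),stub=(298,240)),top=dict(tape=(362,258),stub=(389,188)))[n].items():
        v=P[u[1]-3:u[1]+4,u[0]-3:u[0]+4].reshape(-1,3).mean(0);print(nm,v)
E
```

```text
scene candle [498.8019104  143.44821167] (141.0281219482422, 53.189781188964844) [0.32832506 0.94456476] 60.8152735423302 1405 [491.25659539 142.46942572  58.87404942]
wood 4986 ((611.8263549804688, 117.54656982421875), (218.13954162597656, 166.81044006347656), 73.16886901855469) [[500.3999938964844, 37.29999923706055], [660.0999755859375, -11.0], [723.2000122070312, 197.8000030517578], [563.5999755859375, 246.10000610351562]] [-1.15941318  5.6664214  35.39814831]
rail 1139 ((671.0777587890625, 85.76319885253906), (191.58523559570312, 34.864036560058594), 72.86570739746094) [671.02719318  81.33002252  33.70358813]
tape [473.60172664 -19.79844857  39.27631551]
stub [629.4890645  -63.08820199  75.44290347]
top candle [487.12316895 149.89984131] (134.82516479492188, 50.94892120361328) [0.24873047 0.96857274] 60.94021693481192 1543 [488.38945335 147.26344879  58.77296073]
wood 6253 ((611.8257446289062, 105.0040283203125), (191.8485565185547, 171.70542907714844), 73.37030029296875) [[502.1000061035156, 37.70000076293945], [666.5999755859375, -11.5], [721.5, 172.3000030517578], [557.0, 221.5]] [-2.39931785  4.70306324 35.22088391]
rail 1187 ((667.76806640625, 88.6728515625), (189.70721435546875, 36.41560745239258), 73.28784942626953) [668.26823671  87.44793304  33.16997542]
tape [485.35193635  -7.39977674  39.8312093 ]
stub [622.83888049 -62.43000265  92.74359693]
```

```bash
cat >> h.py <<'E'
from scipy.optimize import least_squares
Y=np.array([.289,.957]);Y/=np.linalg.norm(Y);X=np.array([Y[1],-Y[0]]);O=np.array([618,103.])
def fitcyl(p):
    "axis centre and direction (horizontal), radius 30"
    c0=p[:,:2].mean(0)
    def f(q):
        n=np.array([np.cos(q[1]),-np.sin(q[1])])
        return np.hypot((p[:,:2]-c0)@n-q[0],p[:,2]-q[2])-30
    r=least_squares(f,[0,.3,30],loss='soft_l1').x
    n=np.array([np.cos(r[1]),-np.sin(r[1])]);t=np.array([np.sin(r[1]),np.cos(r[1])])
    s=(p[:,:2])@t;m=np.percentile(s,[.5,99.5]).mean()
    return n*(c0@n+r[0])+t*m,r[1],r[2]
def cf(P): return np.array([(P[:2]-O)@X,(P[:2]-O)@Y])
E
python3 - <<'E'
from h import *
print('cradle yaw',np.arctan2(*Y))
for n,cu in(('scene',(312,164)),('top',(287,258))):
    d=dict(np.load(n+'0.npz'));p=cyl(d,*cu)[4]
    c,a,h=fitcyl(p);print(n,c,a,h,cf(c),np.ptp(p[:,:2]@[np.sin(a),np.cos(a)]))
    P=pts(d)
    # crest line / ridges: heights along cradle x in the middle
    q=P[(d['z_map']>0)];k=(q[:,:2]-O)@np.c_[X,Y]
    s=abs(k[:,1])<70
    print([(x,round(float(np.median(q[s&(abs(k[:,0]-x)<2.5),2])),1)) for x in range(-95,90,5) if (s&(abs(k[:,0]-x)<2.5)).any()])
    s=(k[:,0]>44)&(k[:,0]<68)&(q[:,2]>28)&(abs(k[:,1])<130);print('rail y',np.percentile(k[s,1],[1,99]))
    m=(q[:,2]>15)&(q[:,2]<120)&(abs(k[:,1])<190)&(k[:,0]>-290)&(k[:,0]<110)
    H=np.zeros((20,19),int)
    np.maximum.at(H,((k[m,0]+290).astype(int)//20,(k[m,1]+190).astype(int)//20),q[m,2].astype(int));print(H)
E
```

```text
cradle yaw 0.29327723895532365
scene [489.58049202 146.01984869] 0.2550370983242514 29.450858836404933 [-135.37285458    4.05803587] 138.78662326970274
[(-95, -0.4), (-90, -0.2), (-85, 0.2), (-80, 0.8), (-75, 1.5), (-70, 2.0), (-65, 2.5), (-60, 2.6), (-55, 3.5), (-50, 3.7), (-45, 4.5), (-40, 5.0), (-35, 5.6), (-30, 6.3), (-25, 6.5), (-20, 7.3), (-15, 5.7), (-10, 3.2), (-5, 1.0), (0, 0.8), (5, 0.8), (10, 0.8), (15, 1.9), (20, 8.1), (25, 14.5), (30, 20.3), (35, 25.5), (40, 32.5), (45, 33.9), (50, 34.0), (55, 34.0), (60, 33.9), (65, 34.0), (70, 19.2), (75, 0.1), (80, -0.2), (85, -0.3)]
rail y [-95.64230856  92.42601912]
[[ 0  0  0  0  0  0  0  0  0  0  0  0  0  0  0 48 60 60 56]
 [ 0  0  0  0  0  0  0  0  0  0  0  0  0  0  0 44 59 60 54]
 [ 0  0  0  0  0  0  0  0  0  0  0  0  0  0  0 46 62 61 54]
 [ 0  0  0  0  0  0  0  0  0  0  0  0  0  0  0 47 61 60 54]
 [ 0  0  0  0  0  0  0  0  0  0  0  0  0  0  0 52 60 60 55]
 [ 0  0  0  0  0  0  0  0  0  0  0  0  0  0  0  0  0  0  0]
 [ 0  0  0  0  0  0 51 52 54 55 55 56 57 55  0  0  0  0  0]
 [ 0  0  0  0  0  0 62 61 61 61 61 61 62 60  0  0  0  0
[... 1812 characters left out ...]
61 60 59 60 60 59 59 60  0  0  0  0  0]
 [46 46 48  0  0  0 46 46 42 43 41 36 34  0  0  0  0  0  0]
 [ 0 16 47  0  0  0  0  0  0  0  0  0  0  0  0  0  0  0  0]
 [48 48 49  0  0  0  0  0  0  0  0  0  0  0  0  0  0  0  0]
 [47 46  0  0  0  0  0  0  0  0  0  0  0  0  0  0  0  0  0]
 [ 0  0  0  0  0  0  0  0  0  0  0  0  0  0  0  0  0  0  0]
 [ 0  0  0  0  0  0  0  0  0  0  0  0  0  0  0  0 89 91 91]
 [ 0 73  0  0 23 24 22 24 23 26 24 22 24 22 27  0 92  0 87]
 [78 78 77 68 36 36 35 37 37 35 35 36 37 36 36  0 91  0 31]
 [77 87 78 77 36 37 36 37 36 35 36 37 37 36 36  0 90 91 92]
 [77 77 78 74  0  0  0  0  0 31  0  0  0  0  0  0  0 88 85]
 [ 0 77  0  0  0  0  0  0  0  0  0  0  0  0  0  0  0  0  0]]
```

>>> {"name": "move_arm", "arguments": {
  "steps": [
    {"hand": 1,"dx": -0.125,"dy": -0.084,"dz": 0,"yaw": 0},
    {"hand": 1,"dx": -0.25,"dy": -0.168,"dz": 0,"yaw": 0},
    {"hand": 1,"dx": -0.375,"dy": -0.252,"dz": 0,"yaw": 0},
    {"hand": 1,"dx": -0.5,"dy": -0.336,"dz": 0,"yaw": 0},
    {"hand": 1,"dx": -0.625,"dy": -0.42,"dz": 0,"yaw": 0}
  ]
}}

```text
time_s: 0.72
position: [337.8, 274.7, 231.2]
orientation: [[-0.963, 0.269, 0.0], [0.269, 0.963, -0.0], [-0.0, -0.0, -1.0]]
ft_force: [0.5, 0.3, -0.8]
finger_gap: 85.6
finger_force: 0.0
```

>>> {"name": "move_arm", "arguments": {
  "steps": [
    {"hand": 1,"dx": -0.125,"dy": -0.084,"dz": 0,"yaw": 0.025},
    {"hand": 1,"dx": -0.25,"dy": -0.168,"dz": 0,"yaw": 0.025},
    {"hand": 1,"dx": -0.306,"dy": -0.205,"dz": 0.1,"yaw": 0.025},
    {"hand": 1,"dx": -0.306,"dy": -0.205,"dz": 0.22,"yaw": 0.025},
    {"hand": 1,"dx": -0.306,"dy": -0.205,"dz": 0.3,"yaw": 0.025}
  ]
}}

```text
time_s: 1.35
position: [432.0, 163.5, 109.2]
orientation: [[-0.957, 0.29, -0.002], [0.29, 0.957, -0.001], [0.002, -0.001, -1.0]]
ft_force: [-0.3, -0.5, 0.1]
finger_gap: 85.4
finger_force: 0.0
```

```bash
python3 - <<'E'
from h import *
from plant import state,snapshot
s=state();print(s['time_s'],s['position'],cf(s['position']),np.arctan2(s['orientation'][0][1],s['orientation'][1][1]),s['ft_force'],s['finger_gap'])
E
```

```text
1.35 [431.95076623 163.45465141 109.16043956] [-195.58212905    4.08816081] 0.2938519720153521 [-0.34476329 -0.50512058  0.12078175] 85.42643157237642
```

>>> {"name": "move_arm", "arguments": {
  "steps": [
    {"hand": 0.7,"dx": 0,"dy": 0,"dz": 0.1,"yaw": 0},
    {"hand": 0.7,"dx": 0,"dy": 0,"dz": 0.2,"yaw": 0},
    {"hand": 0.7,"dx": 0,"dy": 0,"dz": 0.248,"yaw": 0},
    {"hand": 0.7,"dx": 0,"dy": 0,"dz": 0.248,"yaw": 0},
    {"hand": 0.7,"dx": 0,"dy": 0,"dz": 0.248,"yaw": 0}
  ]
}}

```text
time_s: 1.98
position: [433.1, 164.6, 12.7]
orientation: [[-0.958, 0.288, 0.001], [0.288, 0.958, 0.0], [-0.001, 0.0, -1.0]]
ft_force: [0.1, -0.3, 0.6]
finger_gap: 59.8
finger_force: 0.0
```

```bash
python3 - <<'E'
from h import *
from plant import state,snapshot
s=state();print(s['position'],cf(s['position']),s['ft_force'],s['finger_gap'])
d=snapshot('scene');i=d['color'][80:280,200:460];cv2.imwrite('pics/s1.png',cv2.resize(i,None,fx=3,fy=3))
c,a,h=fitcyl(cyl(d,312,164)[4]);print(cf(c),a,h)
E
```

```text
[433.11251279 164.58876808  12.7424731 ] [-194.79785022    5.50970308] [ 0.05559977 -0.27509441  0.61053732] 59.775796251628314
[-135.43662484    3.80117772] 0.2547589215451904 29.540858083117527
```

View pics/s1.png

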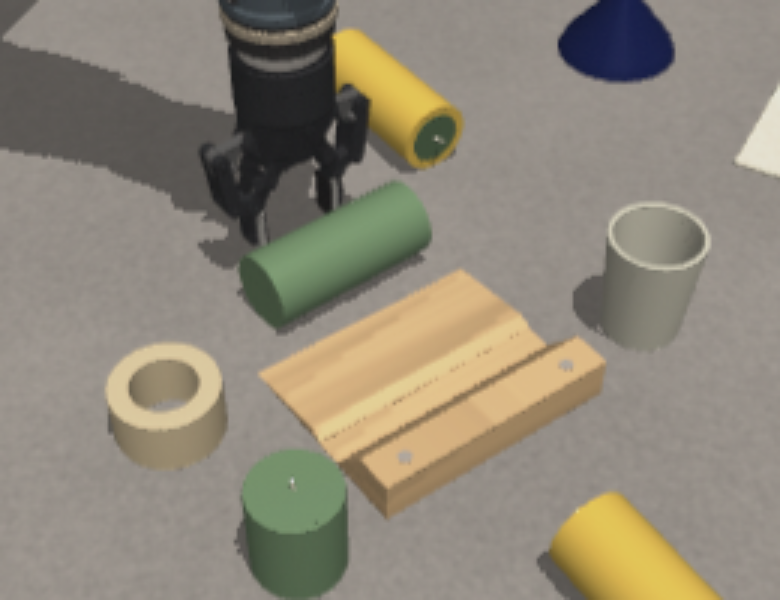

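The fingers stand behind the candle (crop about (290,215)) with nothing else near. I push briefly and stop, to see whether the candle rolls on by itself.

>>> {"name": "move_arm", "arguments": {
  "steps": [
    {"hand": 0.7,"dx": -0.03,"dy": 0,"dz": 0,"yaw": 0},
    {"hand": 0.7,"dx": -0.06,"dy": 0,"dz": 0,"yaw": 0},
    {"hand": 0.7,"dx": -0.1,"dy": 0,"dz": 0,"yaw": 0},
    {"hand": 0.7,"dx": -0.1,"dy": 0,"dz": 0,"yaw": 0},
    {"hand": 0.7,"dx": -0.1,"dy": 0,"dz": 0,"yaw": 0}
  ]
}}

```text
time_s: 2.65
position: [470.8, 152.6, 11.9]
orientation: [[-0.957, 0.289, -0.001], [0.289, 0.957, -0.0], [0.001, -0.001, -1.0]]
ft_force: [-0.3, 0.3, -0.1]
finger_gap: 59.9
finger_force: 0.0
```

```bash
cat > look.py <<'E'
from h import *
from plant import state,snapshot
s=state();print(s['time_s'],cf(s['position']),s['position'][2],s['ft_force'],s['ft_force'][:2]@X)
d=snapshot('top');hsv=cv2.cvtColor(d['color'],cv2.COLOR_BGR2HSV)
P=pts(d);k=(P[...,:2]-O)@np.c_[X,Y]
m=(cv2.inRange(hsv,*GREEN)>0)&(abs(k[...,1])<95)&(abs(k[...,0])<180)&(P[...,2]>12)&(d['z_map']>0)
m=cv2.erode(m.astype(np.uint8),np.ones((3,3)))>0
c,a,h=fitcyl(P[m]);print('candle',cf(c),'yaw err',a-.2933,'height',h,m.sum())
E
python3 look.py;python3 look.py
```

```text
2.65 [-155.2396446     4.97923534] 11.874174513231562 [-0.27024429  0.27627506 -0.14288056] -0.3385739453114521
candle [ 27.08429997 -36.55014347] yaw err 1.5652201620356947 height 29.41116278215937 386
2.7 [-155.49698382    4.99586731] 11.897086464323008 [-0.30250326  0.25718965  0.41280232] -0.3639380844078568
candle [ 24.16188976 -16.94808817] yaw err 1.3580791878238294 height 28.9433538117728 382
```

```bash
python3 - <<'E'
from plant import snapshot
import cv2,numpy as np
a=snapshot('top')['color'][120:320,180:440];b=snapshot('scene')['color'][80:280,200:460]
cv2.imwrite('pics/s2.png',cv2.resize(np.vstack([a,b]),None,fx=1.5,fy=1.5))
E
```

```text
(no output)
```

View pics/s2.png

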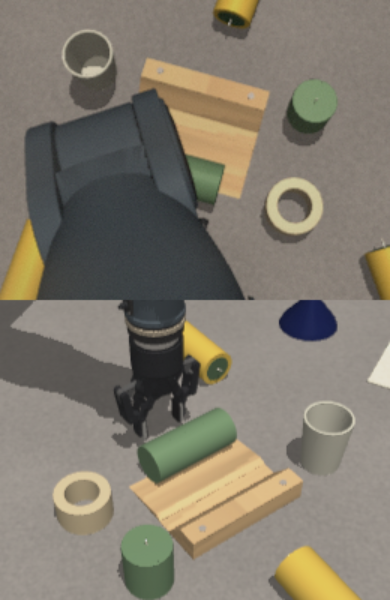

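The arm hides the candle in the top view. The scene view (lower half, about (188,443)) shows it ahead of the fingers at the ramp, so it rolled on. From here I use the scene camera.

```bash
sed -i "s/snapshot('top')/snapshot('scene')/" look.py; python3 look.py;python3 look.py;python3 look.py
```

```text
2.85 [-155.56225199    5.17866454] 12.039876602434132 [ 0.36506128 -0.81823763 -0.13786087] 0.5860189413418166
candle [-89.36474724   4.5303635 ] yaw err -0.011967022641602598 height 29.827877243302854 1356
2.9 [-155.46647155    5.26236444] 12.112920038980016 [-0.86671724 -0.53180589  0.62479095] -0.675969455589881
candle [-94.25063784   4.46706908] yaw err -0.01138272456005085 height 29.370225896364914 1368
2.95 [-155.42055663    5.26495059] 12.126093617293758 [ 0.36530587 -0.28084968  0.10290234] 0.43089902463056123
candle [-99.25303675   4.46820711] yaw err -0.009266204558758429 height 29.543287258235814 1375
```

>>> {"name": "move_arm", "arguments": {
  "steps": [
    {"hand": 0.7,"dx": -0.03,"dy": 0,"dz": 0,"yaw": 0},
    {"hand": 0.7,"dx": -0.06,"dy": 0,"dz": 0,"yaw": 0},
    {"hand": 0.7,"dx": -0.09,"dy": 0,"dz": 0,"yaw": 0},
    {"hand": 0.7,"dx": -0.12,"dy": 0,"dz": 0,"yaw": 0},
    {"hand": 0.7,"dx": -0.15,"dy": 0,"dz": 0,"yaw": 0}
  ]
}}

```text
time_s: 3.62
position: [529.2, 135.2, 12.0]
orientation: [[-0.957, 0.289, -0.0], [0.289, 0.957, -0.0], [0.0, -0.0, -1.0]]
ft_force: [-2.5, 0.5, 1.4]
finger_gap: 59.4
finger_force: 1.0
```

```bash
python3 look.py
```

```text
3.625 [-94.31838654   5.19650302] 12.000968880484127 [-2.48787443  0.45939337  1.37521149] -2.514452693127557
candle [-50.67572152   3.44457026] yaw err 0.004936525920735291 height 33.85221378708395 1459
```

>>> {"name": "move_arm", "arguments": {
  "steps": [
    {"hand": 0.7,"dx": -0.04,"dy": 0,"dz": 0,"yaw": 0},
    {"hand": 0.7,"dx": -0.09,"dy": 0,"dz": 0,"yaw": 0},
    {"hand": 0.7,"dx": -0.09,"dy": 0,"dz": 0,"yaw": 0},
    {"hand": 0.7,"dx": -0.09,"dy": 0,"dz": 0,"yaw": 0},
    {"hand": 0.7,"dx": -0.09,"dy": 0,"dz": 0,"yaw": 0}
  ]
}}

```text
time_s: 4.3
position: [562.4, 125.3, 12.1]
orientation: [[-0.958, 0.288, -0.0], [0.288, 0.958, -0.0], [0.0, -0.0, -1.0]]
ft_force: [0.6, -0.3, -0.0]
finger_gap: 59.5
finger_force: 0.0
```

```bash
python3 look.py;python3 look.py
```

```text
4.3 [-59.7277109    5.28635921] 12.084730163011578 [ 0.57180996 -0.29954679 -0.03311652] 0.6339908947862322
candle [0.25771191 3.88736551] yaw err 0.0016654948486420351 height 31.54529135957686 1558
4.35 [-59.67235944   5.34923533] 12.12352761409313 [-0.05478865  0.22961018  0.32198341] -0.11882751314042726
candle [0.17525237 3.94773721] yaw err 0.0014884571501991295 height 31.578116387041735 1580
```

Seated at x≈0, y≈4 mm, height 31.6. Back off and rise.

>>> {"name": "move_arm", "arguments": {
  "steps": [
    {"hand": 0.7,"dx": 0.06,"dy": 0,"dz": 0,"yaw": 0},
    {"hand": 0.7,"dx": 0.16,"dy": 0,"dz": 0,"yaw": 0},
    {"hand": 0.7,"dx": 0.25,"dy": 0,"dz": -0.05,"yaw": 0},
    {"hand": 0.7,"dx": 0.25,"dy": 0,"dz": -0.18,"yaw": 0},
    {"hand": 0.7,"dx": 0.25,"dy": 0,"dz": -0.32,"yaw": 0}
  ]
}}

```text
time_s: 5.03
position: [465.9, 154.2, 141.4]
orientation: [[-0.958, 0.287, -0.001], [0.287, 0.958, -0.0], [0.001, -0.001, -1.0]]
ft_force: [1.0, 0.7, -0.6]
finger_gap: 59.9
finger_force: 0.0
```

>>> {"name": "move_arm", "arguments": {
  "steps": [
    {"hand": 0.7,"dx": 0,"dy": 0,"dz": -0.1,"yaw": 0},
    {"hand": 0.7,"dx": 0,"dy": 0,"dz": -0.1,"yaw": 0},
    {"hand": 0.7,"dx": 0,"dy": 0,"dz": -0.1,"yaw": 0},
    {"hand": 0.7,"dx": 0,"dy": 0,"dz": -0.1,"yaw": 0},
    {"hand": 0.7,"dx": 0,"dy": 0,"dz": -0.1,"yaw": 0}
  ]
}}

```text
time_s: 5.65
position: [466.6, 153.9, 179.1]
orientation: [[-0.958, 0.288, -0.002], [0.288, 0.958, -0.001], [0.002, -0.001, -1.0]]
ft_force: [0.1, 0.3, 0.6]
finger_gap: 59.8
finger_force: 0.0
```

```bash
python3 look.py; python3 - <<'E'
from plant import snapshot
import cv2
cv2.imwrite('pics/s3.png',snapshot('scene')['color'])
E
```

```text
5.65 [-159.62468937    4.97893541] 179.11525672293698 [0.13801888 0.30902431 0.64701919] 0.04278952467525759
candle [0.25759833 3.98510547] yaw err 0.0009873424343201376 height 31.613257419028614 1530
```

View pics/s3.png

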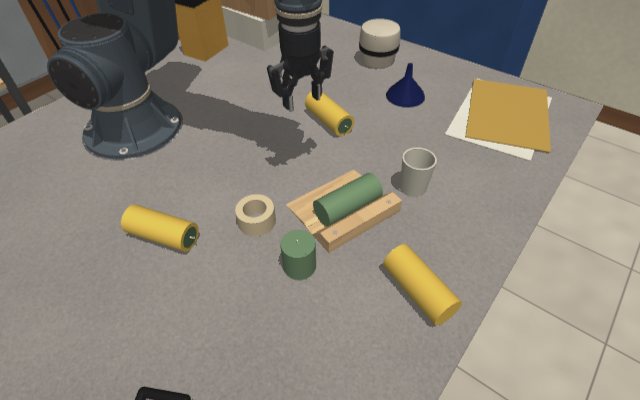

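The candle lies seated in the V at (348,199) and inside both ends. The bystanders have not moved, and the hand is clear at (300,90).

```bash
python3 -c "
from plant import job_done
print(job_done())"
```

```text
the job is handed in; nothing more can be done
None
```

The candle is seated in the V about 4 mm off its middle, well inside both ends; it rolled freely onto the ramp after the first push, may have skidded a little on the later pushes up it, and the hand is clear with the job handed in at 5.7 s.

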